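# Start the cure timer and hold a plinth hard against fence and bed

## Task

The brass plate on the back of the bevelled wooden plinth has just been glued. Start the bench timer by twisting its spring-return key clockwise right to its stop, then let it go so that it springs back. Then push the plinth, plate first, square against the fence of the gluing jig and finish while still holding it there with one slanting push that presses it firmly both against the fence and down on the bed; do not let go, and leave the other things on the bench where they are.

Things in the scene. Friction and masses are not known exactly. Their poses are not given: they have to be found in the camera images.
- jig: gluing jig, fixed: a plywood bearer board 270 x 280 x 8 mm on the table. Origin at the centre of its underside; its x axis points from the open side towards the fence and its y axis runs along the fence; z up. The jig is turned at most 0.25 rad from the world axes, with the fence on the side away from the robot.
- bed: the jig's pale plastic bed, fixed on the bearer board, 260 (x) x 270 (y) x 12 mm. Origin at the centre of its underside, 8 mm above the table, so its top is 20 mm above the table. It is slick: sliding friction on it is about 0.2 to 0.3.
- fence: the jig's straight dark steel fence along the far edge of the bed, fixed, 25 mm thick (x), 270 mm long (y), 40 mm high above the bed. Origin = point fence_face. The plinth is to bear on the fence with more than 4 N and on the bed with more than 8 N, of which its own weight makes 3 to 4.5 N.
- fence_face (a point): point at the foot of the fence's working face (the face towards the robot), in the middle of its length and at the height of the bed's top; same axes as the jig: x points into the fence, y along it. It lies 100 mm from the jig's origin along the jig's x.
- plinth: workpiece: loose dark wooden plinth 80 deep (x) x 100 wide (y) x 50 mm high, 0.3 to 0.45 kg, on the bed, short of the fence by 70 to 115 mm, up to 0.25 rad askew. Origin: centre of the wood's underside; x points to its back. Front face (x = -40 mm) upright for the lowest 15 mm, then bevelled 45 degrees back to x = -5 mm at the flat top. Too wide to grip across y; no finger room at the fence.
- plinth_back (a point): point on the plinth in the back plane of its brass plate, mid-width, at the height of the underside (x = 43 mm, y = z = 0 in the plinth's frame). The plate is 90 mm wide, 3 mm thick, from 5 to 45 mm height.
- plinth_bevel (a point): centre of the plinth's 45 degree bevelled front face (x = -22.5, z = 32.5 mm in its frame), 100 mm wide, facing up and towards the robot. A push here of 15 to 25 N, 25 to 45 degrees below level, presses it on fence and bed alike.
- timer: bench timer, fixed: grey box 110 x 110 x 45 mm with a flat dark collar (68 mm across, 6 mm high) on top, carrying the key. Origin at the centre of its underside; z up; turned at most 0.4 rad. Jig and timer change sides from one start to the next.
- key_grip (a point): point on the vertical axis of the timer's black twist key, at the height to grip, 79 mm above the table. The key is a disc 48 mm across with an upright bar on it, 46 mm long (along the point's x axis), 14 mm thick (y) and 32 mm high, from 59 to 89 mm above the table. The point turns with the key.
- key (a joint): angle of the key, rad: 0 at rest, grows clockwise seen from above, stop at 1.2. A spring drives it back to 0 as soon as it is let go (0.07 N m at the stop). It counts as turned to its stop above 1.1, and as sprung back below 0.1.
- glue_pot: bystander: small jar, 32 mm across, 42 mm high, standing on the bed near its front left corner. Origin at the centre of the underside.
- jar: bystander: amber jar with a steel cap, 56 mm across, 75 mm high, on the table beside the timer. Origin at the centre of the underside.
- tin: bystander: low round tin, 64 mm across, 38 mm high, on the table on the other side of the timer. Origin at the centre of the underside.
- goblet: bystander: silvery goblet, 66 mm across, 95 mm high, on the table beyond the timer. Origin at the centre of the underside.
- brush: bystander: paint brush 150 mm long lying on the table on the robot's side of the timer. Origin at about the middle of its underside.
- offcut: bystander: plain rectangular wooden offcut 50 x 90 x 30 mm without bevel or plate, on the table behind the fence. Origin at the centre of the underside.
- dish: bystander: brass dish, 84 mm across, 16 mm high, on the table behind the fence. Origin at the centre of the underside.
Not all that is in view belongs to the job. What is shaped like the plinth but turquoise is not meant.

How it is judged:
On the way, in this order (a step that is already met when the one before it is completed fails the run):
1. the timer's key is turned clockwise to its stop (value of joint key above 1.1 rad), for 0.1 s.
2. the key is let go and has sprung back (value of joint key below 0.1 rad and contact force between the fingers and timer below 0.1 N), for 0.1 s.
3. the plinth stands square against the fence and flat on the bed (x of plinth_back in the frame of fence_face between -0.003 and 0.003 m and z of plinth_back in the frame of fence_face between -0.003 and 0.003 m and y of plinth_back in the frame of fence_face between -0.09 and 0.09 m and angle between the x axis of plinth and the x axis of fence_face, either way round below 0.035 rad and angle between plinth's own z axis and vertical below 0.035 rad), for 0.1 s.
At the end, for the whole second after the job is handed in: Held by the fingers (over 5 N) and at rest through the last second: plate on the fence (within 3 mm, 2 degrees, within its length), underside flat on the bed (3 mm, 2 degrees), bearing on the fence with over 4 N and on the bed with over 8 N; key below 0.1 rad (all of step 3 and contact force between plinth and fence above 4 N and contact force between plinth and bed above 8 N and contact force between the fingers and plinth above 5 N and linear speed of plinth below 0.01 m/s and value of joint key below 0.1 rad); the arm keeps its last pose, push and grip.
It fails at once if one of the other things on the bench is moved by more than 30 mm (distance of any of glue_pot, jar, tin, goblet, brush, offcut, dish from where it was at the start of the episode above 0.03 m).
It also fails if it takes over 56 s, if anything falls off the work surface, if the arm or the gripper's body presses on something with over 40 N, if the wrist force passes 120 N, or if a joint passes its speed limit or range.

## Robot

A 7-joint arm with a two-finger parallel gripper is mounted at the origin on the work surface. World frame = base frame: x ahead of the robot, y to its left, z up, the work surface at z = 0. Lengths are in m, angles in rad, forces in N, time in s.
With the tool pointing down it reaches from about 0.4 to 0.85 m from the base axis. Payload 10.4 kg.
Tool frame: the origin (TCP) lies at the very end of the fingers, on their centre line; the grasp point (between the pads) lies r.tcp_to_grasp behind it (r.tcp_to_grasp is the distance from the TCP to the grasp point, in m); z points along the fingers, y is the line along which they close (so a half turn about z gives the same grasp; the last joint's range is limited). The gripper opens to 87 mm and grips with 3 to 60 N. Pads are 19 mm wide; open, the fingers measure 117 mm over their backs; the gripper's body (75 mm by 190 mm) begins 51 mm behind the grasp point.
Start: joints at [-1.367, 0.332, -0.065, 1.46, 0.022, 1.35, -0.088], TCP at [0.141, 0.609, 0.223] pointing down, gripper open.
Joint ranges: [-2.6, 2.6], [-0.5, 2.12], [-1.47, 1.34], [0.16, 2.42], [-1.27, 4.41], [0.06, 2.06], [-2.6, 2.6]. Speed limits (rad/s): [2.22, 2.22, 2.79, 2.79, 3.14, 3.14, 3.14].

## Interface

Orientations are given as a unit quaternion [x, y, z, w].
In Python, from bench import monitor, cams, ticket, r gives the robot as it stands.
- The arm moves only by the shell command python3 -m crank 'ROWS' [OPENING] [FORCE]. ROWS is a JSON object whose one key "steps" holds a list of rows, each a list of 2 entries, a list of its own where there are three numbers: the shift along the world's x, y, z in units of 25 mm (1.0 is 25 mm), then the turn, a rotation vector about the world's x, y, z in units of 5 degrees (1.0 is 5 degrees). In form: {"steps": [[[x, y, z], [ax, ay, az]], ...]}. A call has 1 to 10 rows; each row shifts and turns the commanded pose from where the row before left it; what a row does not reach is not made up. A row lasts 1/12 s, in which the tool goes at most 41.7 mm and 7.16 degrees, less where a joint would pass 70% of its speed; a pose out of reach is approached as far as the arm can. A call is refused whole if a number of a shift passes 1 or a number of a turn 1, either way. A call with a gripper value outside its range is refused whole. OPENING is the finger opening in mm, from 0 to 87, set as the call begins (- or left out, the last holds). The fingers move at their own pace and stop on an object; FORCE is the grip in N (left out, the last holds). Time passes only in rows, so rows that do not move let the fingers close. It gives the time, the measured TCP pose, the force, the opening and the grip force at its end, in the units of the state.
- monitor.read_state(): the state, without advancing time (a new reading comes with each control period).
- cams.camera(name): name is "scene" or "top" or "wrist"; returns a dict with "pixels" (480x640x3 uint8, blue, green, red), "z_map" (480x640 float32, m along the optical axis (not along the pixel's ray), 0 where there is no reading), "vfov" (degrees; the focal length in pixels is half the picture's height over the tangent of half this angle, whatever the lens; pixels are square), "cx", "cy" (the principal point, pixels), "T" (4x4, takes a point from camera to world coordinates). Camera axes: x right, y up, looking along -z (the intrinsics and any distortion apply to the point x, -y, -z); pixel columns grow to the right and rows downward; lengths in m; the calibration is good to about 2 mm. A picture is of the moment at which its call begins.
- ticket.close_job(): hands the job in; it is judged then, once.
The state is a dict: "time": time; "joint_positions": joint angles; "joint_vel": joint speeds; "joint_torque": joint torques, N m; "ee_pos": TCP position; "eef_rot": TCP orientation; "ft_force": force on the tool from outside, world axes, zero at the start; "torque": the same for the moment, N m; "width": finger opening in m; "grip_force": force on a finger pad.
Only numpy, scipy, OpenCV 4.12 (cv2) and the standard library are available. Lean on these libraries where they do the work, as an engineer would, in place of code of your own. Each camera call takes 0.05 s, during which the arm holds its last target. There are 200 camera calls.

## Working session

There is one attempt and no reset: what is moved stays moved. The work goes in short steps, Python scripts to look and compute and a shell command to move; the robot and the scene stay as the last step left them, time stands still between calls to the robot, and variables do not carry over. Pictures are saved under pics/ and viewed, at most 10 in all, crops included, and the job is handed in when it is done.

```bash
ls; mkdir -p pics; python3 - <<'E'
from bench import monitor,cams,r
import cv2,numpy as np
print(r.tcp_to_grasp, monitor.read_state())
for n in ("scene","top"):
    c=cams.camera(n); cv2.imwrite(f"pics/{n}0.png",c["pixels"]); np.savez(f"{n}0.npz",**c)
    print(n,c["vfov"],c["cx"],c["cy"],c["T"].round(3).tolist(),[k for k in c])
E
```

```text
pics
0.0187 {'time': 0.0, 'joint_positions': array([-1.36657726,  0.33287356, -0.06468961,  1.46096667,  0.02158491,
        1.34990537, -0.0884713 ]), 'joint_vel': array([-9.42459903e-05, -2.29062164e-03,  3.26276456e-05, -4.95755360e-04,
       -1.81942435e-03,  3.13311864e-04, -6.78814336e-04]), 'joint_torque': array([-9.77192503e-04, -6.23259473e+01,  2.44971999e-02, -3.89894235e+01,
       -6.13275287e-02,  3.97022814e-02,  1.20188211e-04]), 'ee_pos': array([0.14046689, 0.60859787, 0.22174076]), 'eef_rot': array([ 1.13148131e-01,  9.93577862e-01, -7.27083763e-04, -5.38147017e-05]), 'ft_force': array([ 0.09805213,  1.0481289 , -0.15449041]), 'torque': array([-0.03704799, -0.01314597,  0.03886462]), 'grip_force': 0.0, 'width': 0.08697488700062689}
scene 57.6603216488258 320.39860547689364 239.14456616830032 [[-0.085, -0.73, 0.678, 1.053], [0.996, -0.066, 0.054, 0.045], [0.005, 0.681, 0.733, 0.641], [0.0, 0.0, 0.0, 1.0]] ['pixels', 'z_map', 'vfov', 'cx', 'cy', 'T']
top 44.38857473797376 331.709844660327 229.7948589887113 [[-0.027, 0.997, -0.078, 0.423], [-0.999, -0.025, 0.023, 0.019], [0.021, 0.078, 0.997, 1.376], [0.0, 0.0, 0.0, 1.0]] ['pixels', 'z_map', 'vfov', 'cx', 'cy', 'T']
```

View pics/top0.png

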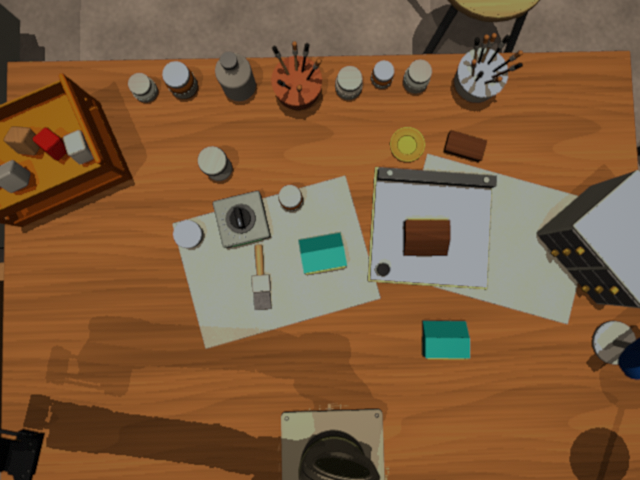

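View pics/scene0.png

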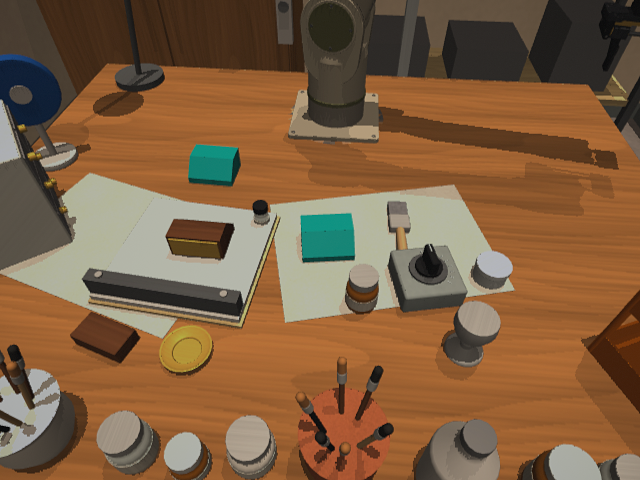

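Candidates in the top view: the dark wooden bevelled block on the bed at (427,237) is the plinth. The turquoise blocks at (323,253) and (446,339) and the plain offcut at (465,146) behind the fence are not. The timer with its key is at (241,219), between the jar (290,198), tin (188,235), goblet (213,162) and brush (261,277). The glue pot is at (383,269). The scene view agrees: plinth at (200,238) with the brass plate facing the fence, timer at (428,270).

```bash
cat > h.py <<'E'
import numpy as np,cv2
def cloud(c):
    d=np.array(c["z_map"],float); f=240/np.tan(np.radians(float(c["vfov"]))/2)
    v,u=np.mgrid[:480,:640]
    P=np.stack([(u-c["cx"])/f*d,-(v-c["cy"])/f*d,-d,np.ones_like(d)],-1)@np.array(c["T"]).T
    P=P[...,:3]; P[d==0]=np.nan; return P
def rect(P,win,z0,z1):
    u0,v0,u1,v1=win; Q=P[v0:v1,u0:u1].reshape(-1,3); Q=Q[(Q[:,2]>z0)&(Q[:,2]<z1)]
    (c,s,a)=cv2.minAreaRect((Q[:,:2]*1000).astype(np.float32))
    return len(Q),np.round(c,1),np.round(s,1),round(a,2),"z",np.median(Q[:,2]).round(4)
E
python3 - <<'E'
from h import *
c=np.load("top0.npz"); P=cloud(c)
W=dict(timer=((205,180,280,255),.038,.05),collar=((205,180,280,255),.0485,.0545),bar=((205,180,280,255),.075,.1),bed=((360,160,505,300),.014,.026),
fence=((360,160,505,200),.05,.07),plinth_top=((395,205,460,265),.064,.078),plinth_all=((395,205,460,265),.03,.078),pot=((370,255,395,282),.035,.06),
jar=((275,180,305,215),.06,.09),tin=((170,215,207,255),.03,.05),goblet=((190,140,235,185),.085,.11),brush=((245,240,275,312),.006,.04))
for k,w in W.items(): print(k,*rect(P,*w))
for n,u,v in (("table",150,300),("paper",340,290)): print(n,P[v,u].round(4))
s=cloud(np.load("scene0.npz"))
for n,w in dict(bar=((405,235,450,285),.075,.1),fence=((80,265,245,315),.05,.07),plinth_top=((160,215,240,250),.064,.078),bed=((85,190,280,320),.014,.026),timer=((385,240,470,310),.038,.05)).items(): print("scene",n,*rect(s,*w))
im=c["pixels"]; a=cv2.resize(im[170:300,365:500],None,fx=4,fy=4); b=cv2.resize(im[185:260,205:280],None,fx=4,fy=4)
o=np.zeros((520,840,3),np.uint8); o[:520,:540]=a; o[:300,540:840]=b; cv2.imwrite("pics/crop0.png",o[:,:800] if 0 else cv2.resize(o,(800,495)))
E
```

```text
timer 1737 [562.5 175.2] [110.7 150. ] 12.52 z 0.0443
collar 303 [559. 195.] [102.6  98.8] 15.98 z 0.0505
bar 147 [572.9 149.9] [ 45.2 111.6] 18.06 z 0.0879
bed 9225 [ 545.2 -243. ] [278.8 295.4] 86.11 z 0.0195
fence 1369 [ 642.1 -254.2] [270.5  26.9] 84.38 z 0.0595
plinth_top 1013 [ 518.  -224.5] [ 60.4 101.7] 0.97 z 0.0692
plinth_all 1743 [ 511.7 -225.3] [101.7  94.9] 88.52 z 0.0662
pot 56 [ 434.9 -123.8] [27.3 26.8] 89.24 z 0.0579
jar 391 [603.4  81. ] [47.  48.7] 88.25 z 0.0743
tin 625 [528.3 317.7] [63.7 62.1] 44.07 z 0.0367
goblet 647 [683.9 249.5] [61.9 60.7] 43.49 z 0.0937
brush 932 [428.5 156.8] [ 65.9 164. ] 87.94 z 0.0173
table [ 3.785e-01  4.115e-01 -4.000e-04]
paper [ 3.893e-01 -2.830e-02 -1.000e-04]
scene bar 243 [556.9 194.3] [46.4 14.4] 12.76 z 0.0862
scene fence 2342 [ 640.7 -253.9] [270.6  27.5] 84.78 z 0.0577
scene plinth_top 1075 [ 519.3 -225.6] [101.6  51. ] 89.38 z 0.0678
scene bed 9607 [ 550.4 -245.9] [271.9 307. ] 84.79 z 0.0179
scene timer 2389 [557.1 194.7] [110.2 110.1] 12.25 z 0.0432
```

View pics/crop0.png

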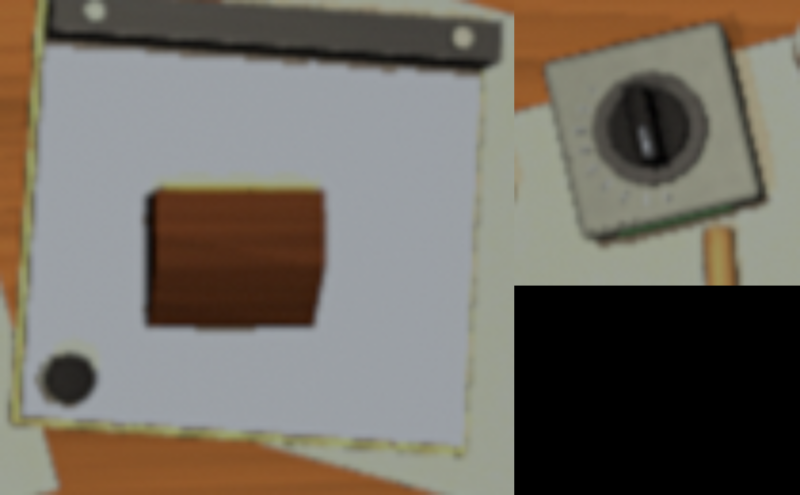

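The crop confirms the choice: a dark wooden plinth with its brass strip towards the fence, and the key bar pointing along the timer. Key axis ≈ (0.558, 0.1945), bar 12.6° from world x. Jig yaw is about -5.4°, fence_face ≈ (0.629, -0.253). Plinth origin ≈ (0.5045, -0.2255) with yaw ≈ 0, so the gap is about 84 mm. All sizes agree with those given.

```bash
python3 -m crank '{"steps":[[[1,-1,0],[0,0,0.5]],[[1,-1,0],[0,0,0.5]],[[1,-1,0],[0,0,0.5]],[[1,-1,0],[0,0,0.5]],[[1,-1,0],[0,0,0.5]],[[1,-1,0],[0,0,0.5]],[[1,-1,0],[0,0,0.5]],[[1,-1,0],[0,0,0.5]],[[1,-1,0],[0,0,0.5]],[[1,-1,0],[0,0,0.5]]]}' 60 40
python3 -m crank '{"steps":[[[1,-1,0],[0,0,0]],[[1,-1,0],[0,0,0]],[[1,-1,0],[0,0,0]],[[1,-1,0],[0,0,0]],[[1,-1,0],[0,0,0]],[[1,-1,0],[0,0,0]],[[0,0,0],[0,0,0]],[[0,0,0],[0,0,0]]]}'
cat > st.py <<'E'
from bench import monitor
from scipy.spatial.transform import Rotation as R
import numpy as np
s=monitor.read_state(); m=R.from_quat(s["eef_rot"]).as_matrix()
print("t",s["time"],"p",s["ee_pos"].round(4),"yang",np.degrees(np.arctan2(m[1,1],m[0,1])).round(2),"z",m[:,2].round(3),"q",s["joint_positions"].round(2),"F",s["ft_force"].round(1),"w",round(s["width"],4),s["grip_force"])
E
python3 st.py
```

```text
time: 0.93
ee_pos: [0.3914, 0.3574, 0.2224]
eef_rot: [-0.106, 0.994, -0.0, -0.0]
ft_force: [1.2, 1.1, -0.0]
width: 0.0601
grip_force: 0.0
time: 1.6
ee_pos: [0.5416, 0.2066, 0.222]
eef_rot: [-0.102, 0.995, -0.001, -0.0]
ft_force: [-0.5, 1.3, -0.9]
width: 0.0599
grip_force: 0.0
t 1.6 p [0.5416 0.2066 0.222 ] yang 101.76 z [-0.001 -0.001 -1.   ] q [-0.68  0.23  0.28  1.6  -0.07  1.32  1.38] F [-0.5  1.3 -0.9] w 0.0599 0.0
```

```bash
python3 -m crank '{"steps":[[[0.66,-0.48,0],[0,0,0.16]],[[0,0,-0.9],[0,0,0]],[[0,0,-0.9],[0,0,0]],[[0,0,-0.9],[0,0,0]],[[0,0,-0.9],[0,0,0]],[[0,0,-0.9],[0,0,0]],[[0,0,-0.9],[0,0,0]],[[0,0,-0.6],[0,0,0]],[[0,0,-0.3],[0,0,0]],[[0,0,0],[0,0,0]]]}' >/dev/null; python3 st.py
python3 -m crank '{"steps":[[[0,0,0],[0,0,0]],[[0,0,0],[0,0,0]],[[0,0,0],[0,0,0]],[[0,0,0],[0,0,0]],[[0,0,0],[0,0,0]],[[0,0,0],[0,0,0]],[[0,0,0],[0,0,0]],[[0,0,0],[0,0,0]]]}' 0 40 >/dev/null; python3 st.py
```

```text
t 2.4333 p [0.5553 0.1977 0.0633] yang 102.89 z [-0.003 -0.001 -1.   ] q [-0.64  0.4   0.27  1.74 -0.12  1.02  1.47] F [0.2 0.6 0.4] w 0.0599 0.0
t 3.1 p [0.5573 0.196  0.0652] yang 102.78 z [ 0.    -0.001 -1.   ] q [-0.64  0.4   0.27  1.74 -0.12  1.02  1.47] F [  2.5 -14.5   3.3] w 0.015 7.227704559772974
```

```bash
python3 -m crank '{"steps":[[[0,-0.06,0],[0,0,0]],[[0,0,0],[0,0,0]],[[0,0,0],[0,0,0]],[[0,0,0],[0,0,0]]]}' >/dev/null; python3 st.py
python3 -m crank '{"steps":[[[0,0,0],[0,0,-0.8]],[[0,0,0],[0,0,-0.8]],[[0,0,0],[0,0,-0.8]],[[0,0,0],[0,0,-0.8]],[[0,0,0],[0,0,-0.8]],[[0,0,0],[0,0,-0.8]],[[0,0,0],[0,0,-0.8]],[[0,0,0],[0,0,-0.8]],[[0,0,0],[0,0,-0.8]],[[0,0,0],[0,0,-0.8]]]}' >/dev/null; python3 st.py
```

```text
t 3.4333 p [0.5574 0.1955 0.0652] yang 102.79 z [ 0.001  0.    -1.   ] q [-0.64  0.4   0.27  1.74 -0.12  1.02  1.47] F [ 1.8 -0.8 -0.3] w 0.0136 39.9998433329165
t 4.2667 p [0.5573 0.1947 0.0652] yang 62.59 z [ 0.    -0.001 -1.   ] q [-0.74  0.41  0.4   1.75 -0.18  1.02  0.82] F [ 2.4 -3.   0.8] w 0.0138 39.9979788903147
```

```bash
python3 -m crank '{"steps":[[[0,0,0],[0,0,-0.8]],[[0,0,0],[0,0,-0.8]],[[0,0,0],[0,0,-0.8]],[[0,0,0],[0,0,-0.8]],[[0,0,0],[0,0,-0.8]],[[0,0,0],[0,0,-0.8]],[[0,0,0],[0,0,-0.8]],[[0,0,0],[0,0,-0.4]],[[0,0,0],[0,0,0]],[[0,0,0],[0,0,0]]]}' >/dev/null; python3 st.py
python3 -m crank '{"steps":[[[0,0,0],[0,0,0]],[[0,0,0],[0,0,0]],[[0,0,0],[0,0,0]]]}'; python3 -c "
from bench import monitor;print(monitor.read_state()['torque'])"; python3 st.py
```

```text
t 5.1 p [0.557  0.1943 0.0652] yang 32.86 z [-0.    -0.002 -1.   ] q [-0.82  0.42  0.5   1.75 -0.23  1.02  0.34] F [ 0.1 -4.4  5. ] w 0.0134 40.00111196190119
time: 5.35
ee_pos: [0.557, 0.1943, 0.0652]
eef_rot: [0.478, 0.878, -0.001, 0.0]
ft_force: [-1.3, -4.5, 4.3]
width: 0.0136
grip_force: 40.0
[-1.20043913  0.09465263  0.5206935 ]
t 5.35 p [0.557  0.1943 0.0652] yang 32.88 z [-0.    -0.002 -1.   ] q [-0.82  0.42  0.5   1.75 -0.23  1.02  0.34] F [-1.3 -4.5  4.3] w 0.0136 40.00119826756418
```

```bash
python3 -m crank '{"steps":[[[0,0,0],[0,0,0]],[[0,0,0],[0,0,0]],[[0,0,0],[0,0,0]],[[0,0,0],[0,0,0]],[[0,0,0],[0,0,0]],[[0,0,0],[0,0,0]],[[0,0,0],[0,0,0]],[[0,0,0],[0,0,0]]]}' 87 >/dev/null; python3 st.py
python3 -m crank '{"steps":[[[0,0,1],[0,0,0]],[[0,0,1],[0,0,0]],[[0,0,1],[0,0,0]],[[0,0,1],[0,0,0]],[[0,0,1],[0,0,0]],[[0,0,1],[0,0,0]]]}' 50 >/dev/null; python3 st.py
python3 - <<'E'
from h import *
from bench import cams
c=cams.camera("scene");cv2.imwrite("pics/s1.png",c["pixels"]); print(*rect(cloud(c),(405,235,450,285),.075,.1))
E
```

```text
t 6.0167 p [0.557  0.1959 0.0651] yang 32.83 z [ 0.  0. -1.] q [-0.82  0.42  0.5   1.75 -0.23  1.02  0.34] F [-0.6  0.3 -0.4] w 0.0593 0.0
t 6.5167 p [0.5568 0.1956 0.2164] yang 32.81 z [ 0.  0. -1.] q [-0.86  0.28  0.54  1.59 -0.15  1.31  0.27] F [ 0.4 -0.4  0.3] w 0.0502 0.0
240 [556.5 194.5] [46.1 14.6] 11.63 z 0.0863
```

```bash
python3 -m crank '{"steps":[[[-0.32,-0.98,0],[0,0,0.61]],[[-0.32,-0.98,0],[0,0,0.61]],[[-0.32,-0.98,0],[0,0,0.61]],[[-0.32,-0.98,0],[0,0,0.61]],[[-0.32,-0.98,0],[0,0,0.61]],[[-0.32,-0.98,0],[0,0,0.61]],[[-0.32,-0.98,0],[0,0,0.61]],[[-0.32,-0.98,0],[0,0,0.61]],[[-0.32,-0.98,0],[0,0,0.61]],[[-0.32,-0.98,0],[0,0,0.61]]]}' 45 >/dev/null
python3 -m crank '{"steps":[[[-0.32,-0.98,0],[0,0,0.61]],[[-0.32,-0.98,0],[0,0,0.61]],[[-0.32,-0.98,0],[0,0,0.61]],[[-0.32,-0.98,0],[0,0,0.61]],[[-0.32,-0.98,0],[0,0,0.61]],[[-0.32,-0.98,0],[0,0,0.61]],[[-0.32,-0.98,0],[0,0,0.61]],[[0,0,0],[0,0,0]]]}' >/dev/null; python3 st.py
python3 -m crank '{"steps":[[[0,0,0],[-0.085,-0.9,0]],[[0,0,0],[-0.085,-0.9,0]],[[0,0,0],[-0.085,-0.9,0]],[[0,0,0],[-0.085,-0.9,0]],[[0,0,0],[-0.085,-0.9,0]],[[0,0,0],[-0.085,-0.9,0]],[[0,0,0],[-0.085,-0.9,0]],[[0,0,0],[-0.085,-0.9,0]],[[0,0,0],[-0.085,-0.9,0]],[[0,0,0],[-0.085,-0.9,0]]]}' >/dev/null; python3 st.py
```

```text
t 8.0667 p [ 0.4191 -0.2256  0.2153] yang 84.5 z [ 0.001 -0.001 -1.   ] q [-0.48 -0.05  0.87  1.89  0.04  1.28  1.85] F [-0.7  0.3 -0.1] w 0.0453 0.0
t 8.9 p [ 0.4218 -0.2192  0.216 ] yang 84.94 z [ 0.676 -0.057 -0.735] q [ 0.22 -0.5   0.34  2.41 -0.32  0.56  2.28] F [ 1.9  1.  -0.3] w 0.0448 0.0
```

```bash
python3 -m crank '{"steps":[[[0.4,0,0],[0,0,0]],[[0.3,0,-0.6],[0,0,0]],[[0.3,0,-0.8],[0,0,0]],[[0.2,-0.05,-0.8],[0,0,0]],[[0.1,-0.04,-0.8],[0,0,0]],[[0,0,-0.8],[0,0,0]],[[0,0,-0.8],[0,0,0]],[[0,0,-0.8],[0,0,0]],[[0,0,-0.2],[0,0,0]],[[0,0,0],[0,0,0]]]}' >/dev/null; python3 st.py
python3 - <<'E'
from h import *
from bench import cams
c=cams.camera("scene");cv2.imwrite("pics/s2.png",c["pixels"]); print(*rect(cloud(c),(160,215,240,250),.064,.078))
E
```

```text
t 9.7333 p [ 0.4731 -0.2335  0.1218] yang 85.4 z [ 0.653 -0.041 -0.756] q [-0.22 -0.23  0.77  2.42 -0.6   0.32  2.6 ] F [-0.7  0.6  0. ] w 0.0448 0.0
1076 [ 520.  -225.6] [101.   52.1] 87.52 z 0.0679
```

View pics/s2.png

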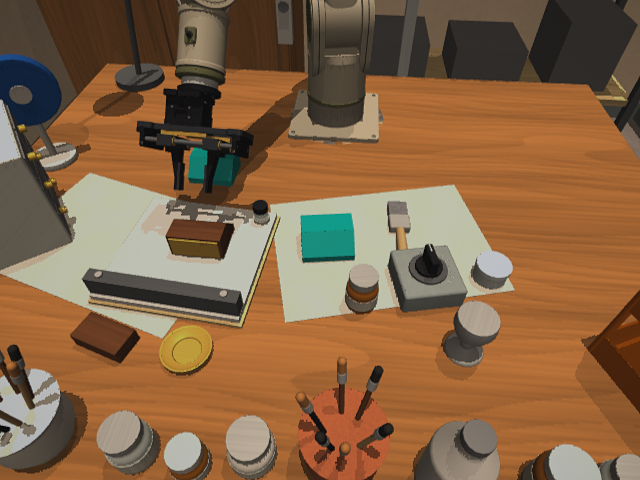

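The picture shows the fingers above and behind the plinth (200,238), with the bystanders unmoved. Joints 4 and 7 are at their limits, so I'll lessen the tilt to about 18°.

```bash
python3 -m crank '{"steps":[[[0,0,0],[0.085,0.9,0]],[[0,0,0],[0.085,0.9,0]],[[0,0,0],[0.085,0.9,0]],[[-0.2,0.1,0],[0.085,0.9,0]],[[-0.2,0.1,0],[0.085,0.9,0]],[[-0.2,0.2,0],[0,0,0]],[[-0.2,0,0],[0,0,0]],[[0,0,0],[0,0,0]]]}' >/dev/null; python3 st.py
```

```text
t 10.45 p [ 0.4513 -0.2242  0.1219] yang 84.95 z [ 0.315 -0.01  -0.949] q [ 0.   -0.07  0.45  2.17 -0.15  0.75  2.03] F [-0.7 -0.4  0.1] w 0.0447 0.0
```

```bash
python3 -m crank '{"steps":[[[-0.15,0.04,-0.7],[0,0,0]],[[-0.15,0,-0.8],[0,0,0]],[[0,0,-0.8],[0,0,0]],[[0,0,-0.6],[0,0,0]],[[0,0,0],[0,0,0]]]}' >/dev/null; python3 st.py
python3 -m crank '{"steps":[[[0.3,-0.03,0],[0,0,0]],[[0.2,-0.02,0],[0,0,0]],[[0.2,-0.02,0],[0,0,0]],[[0.2,-0.02,0],[0,0,0]],[[0,0,0],[0,0,0]]]}' >/dev/null; python3 st.py
```

```text
t 10.8667 p [ 0.4426 -0.2226  0.0471] yang 84.92 z [ 0.312 -0.009 -0.95 ] q [ 0.01  0.05  0.47  2.25 -0.29  0.58  2.18] F [ 0.2  0.6 -0.4] w 0.0448 0.0
t 11.2833 p [ 0.4694 -0.2259  0.0509] yang 85.02 z [ 0.316 -0.011 -0.949] q [ 0.    0.1   0.47  2.2  -0.32  0.58  2.18] F [0.4 0.4 0. ] w 0.0446 0.13074508868157864
```

```bash
python3 -m crank '{"steps":[[[0.3,-0.03,0],[0,0,0]],[[0.3,-0.03,0],[0,0,0]],[[0.3,-0.03,0],[0,0,0]],[[0.3,-0.03,0],[0,0,0]],[[0.3,-0.03,0],[0,0,0]],[[0.3,-0.03,0],[0,0,0]],[[0,0,0],[0,0,0]]]}' >/dev/null; python3 st.py
python3 - <<'E'
from h import *
from bench import cams
P=cloud(cams.camera("scene")); print(*rect(P,(120,215,240,285),.062,.078))
E
```

```text
t 11.8667 p [ 0.5147 -0.2303  0.0503] yang 85.03 z [ 0.315 -0.011 -0.949] q [-0.    0.2   0.45  2.1  -0.37  0.6   2.19] F [ 0.3 -0.2  0.3] w 0.0449 0.10836444384040078
1467 [ 543.8 -229.1] [101.7  95.9] 84.93 z 0.0678
```

```bash
python3 -m crank '{"steps":[[[0.3,-0.03,0],[0,0,0]],[[0.3,-0.03,0],[0,0,0]],[[0.3,-0.03,0],[0,0,0]],[[0.2,-0.02,0],[0,0,0]],[[0,0,0],[0,0,0]]]}' >/dev/null; python3 st.py
cat > pl.py <<'E'
from h import *
from bench import cams
from scipy.spatial.transform import Rotation as R
P=cloud(cams.camera("scene")).reshape(-1,3)
x=np.array([.9956,-.0937]); y=np.array([.0937,.9956]); o=np.array([.629,-.2528])
d=P[:,:2]-o; X=d@x; Y=d@y
m=(X>-.06)&(X<.0)&(abs(Y)<.12)&(P[:,2]>.063)&(P[:,2]<.072)   # plinth top, rear part
# brass/back edge: furthest X per Y bin
b=[(yy,np.max(X[m&(abs(Y-yy)<.005)],initial=np.nan)) for yy in np.arange(-.05,.08,.01)]
b=[(round(p,3),round(float(q)*1000,1)) for p,q in b if q==q]; print(b)
mf=(X>-.003)&(X<.03)&(abs(Y)<.13)&(P[:,2]>.05)&(P[:,2]<.062); print("fence face",np.percentile(X[mf],[1,99])*1000, "ztop",np.median(P[m,2]))
E
python3 pl.py
```

```text
t 12.3333 p [ 0.5417 -0.2329  0.0501] yang 85.02 z [ 0.315 -0.011 -0.949] q [-0.    0.25  0.44  2.04 -0.39  0.61  2.18] F [-0.1 -0.2  0.7] w 0.0451 0.000875965112072663
[]
fence face [-0.63157653 24.66883143] ztop 0.0677698677476638
```

```bash
sed -i 's/initial=np.nan/initial=-1/; s/if q==q/if q>-1/' pl.py; python3 pl.py
```

```text
[(np.float64(-0.04), -41.2), (np.float64(-0.03), -12.1), (np.float64(-0.02), -11.7), (np.float64(-0.01), -11.7), (np.float64(0.0), -11.9), (np.float64(0.01), -12.1), (np.float64(0.02), -11.8), (np.float64(0.03), -13.2), (np.float64(0.04), -12.6), (np.float64(0.05), -13.2), (np.float64(0.06), -13.6), (np.float64(0.07), -17.9)]
fence face [-0.81163291 24.6561781 ] ztop 0.06775116372478107
```

```bash
python3 -m crank '{"steps":[[[0.15,-0.01,0],[0,0,0]],[[0.15,-0.01,0],[0,0,0]],[[0.08,-0.01,0],[0,0,0]],[[0,0,0],[0,0,0]],[[0,0,0],[0,0,0]]]}' >/dev/null; python3 st.py;python3 pl.py
```

```text
t 12.85 p [ 0.55   -0.2337  0.0501] yang 84.98 z [ 0.315 -0.011 -0.949] q [-0.    0.27  0.44  2.02 -0.4   0.62  2.18] F [-0.5 -0.4  0.4] w 0.0452 0.06738466385286301
[(np.float64(-0.04), -47.8), (np.float64(-0.03), -4.5), (np.float64(-0.02), -4.5), (np.float64(-0.01), -3.2), (np.float64(0.0), -5.6), (np.float64(0.01), -4.0), (np.float64(0.02), -6.1), (np.float64(0.03), -5.8), (np.float64(0.04), -5.2), (np.float64(0.05), -5.9), (np.float64(0.06), -6.5), (np.float64(0.07), -9.2)]
fence face [-0.81962004 24.71611271] ztop 0.06776215535672891
```

```bash
for i in 1 2; do python3 -m crank '{"steps":[[[0.06,-0.006,0],[0,0,0]],[[0,0,0],[0,0,0]],[[0,0,0],[0,0,0]]]}' >/dev/null; python3 st.py; done
```

```text
t 13.15 p [ 0.5513 -0.2339  0.05  ] yang 84.98 z [ 0.314 -0.011 -0.949] q [-0.    0.27  0.44  2.01 -0.4   0.62  2.18] F [-1.1 -0.7  0.6] w 0.0453 0.5393319862196222
t 13.4 p [ 0.5528 -0.234   0.05  ] yang 84.98 z [ 0.314 -0.011 -0.949] q [-0.    0.27  0.44  2.01 -0.4   0.62  2.18] F [-1.5 -0.5  1.4] w 0.045 0.5744092888198793
```

```bash
for i in 1 2 3; do python3 -m crank '{"steps":[[[0.05,-0.005,-0.03],[0,0,0]],[[0,0,0],[0,0,0]],[[0,0,0],[0,0,0]]]}' >/dev/null; python3 st.py; done; python3 pl.py
```

```text
t 13.65 p [ 0.5537 -0.2341  0.0495] yang 84.97 z [ 0.314 -0.01  -0.949] q [-0.    0.28  0.44  2.01 -0.4   0.62  2.18] F [-6.8  1.   9.2] w 0.045 5.923295339453034
t 13.9 p [ 0.5541 -0.2342  0.0491] yang 84.96 z [ 0.313 -0.009 -0.95 ] q [ 0.    0.28  0.44  2.01 -0.4   0.62  2.18] F [-20.1   5.5  22.8] w 0.0452 15.341944266110659
t 14.15 p [ 0.5544 -0.2343  0.0488] yang 84.95 z [ 0.312 -0.008 -0.95 ] q [ 0.    0.28  0.44  2.   -0.41  0.62  2.18] F [-32.8   9.2  40. ] w 0.045 25.933149615302682
[(np.float64(-0.04), -15.1), (np.float64(-0.03), -2.5), (np.float64(-0.02), -0.5), (np.float64(-0.01), -1.0), (np.float64(0.0), -1.9), (np.float64(0.01), -2.1), (np.float64(0.02), -1.1), (np.float64(0.03), -2.5), (np.float64(0.04), -2.6), (np.float64(0.05), -1.5), (np.float64(0.06), -1.5), (np.float64(0.07), -6.2)]
fence face [-2.63939113 24.70408778] ztop 0.06770914841216824
```

```bash
python3 -m crank '{"steps":[[[0,0,0.04],[0,0,0]],[[0,0,0],[0,0,0]],[[0,0,0],[0,0,0]]]}' >/dev/null; python3 st.py
```

```text
t 14.45 p [ 0.5542 -0.2341  0.049 ] yang 84.95 z [ 0.311 -0.008 -0.95 ] q [ 0.    0.28  0.44  2.   -0.4   0.62  2.18] F [-25.6   6.5  29. ] w 0.0451 19.458689144812524
```

```bash
python3 -m crank '{"steps":[[[0.01,0.01,0.04],[0,0,0]],[[0,0,0],[0,0,0]],[[0,0,0],[0,0,0]]]}' >/dev/null; python3 st.py;  python3 -m crank '{"steps":[[[0,0,0.02],[0,0,0]],[[0,0,0],[0,0,0]],[[0,0,0],[0,0,0]],[[0,0,0],[0,0,0]]]}' >/dev/null; python3 st.py; python3 pl.py; python3 - <<'E'
from h import *
from bench import cams
cv2.imwrite("pics/s3.png",cams.camera("scene")["pixels"])
E
```

```text
t 14.7 p [ 0.5543 -0.2338  0.0493] yang 84.94 z [ 0.311 -0.008 -0.951] q [-0.    0.28  0.44  2.   -0.4   0.62  2.18] F [-20.3   4.4  19. ] w 0.0449 13.929902699310333
t 15.0333 p [ 0.5543 -0.2338  0.0494] yang 84.94 z [ 0.31  -0.009 -0.951] q [-0.    0.28  0.44  2.   -0.4   0.62  2.18] F [-17.6   3.7  13.5] w 0.0451 11.11514895921573
[(np.float64(-0.03), -1.0), (np.float64(-0.02), -0.6), (np.float64(-0.01), -1.3), (np.float64(0.0), -0.7), (np.float64(0.01), -1.0), (np.float64(0.02), -0.6), (np.float64(0.03), -0.9), (np.float64(0.04), -2.5), (np.float64(0.05), -3.4), (np.float64(0.06), -3.0), (np.float64(0.07), -6.4)]
fence face [-2.5561683  24.67177357] ztop 0.06780038441185554
```

View pics/s3.png

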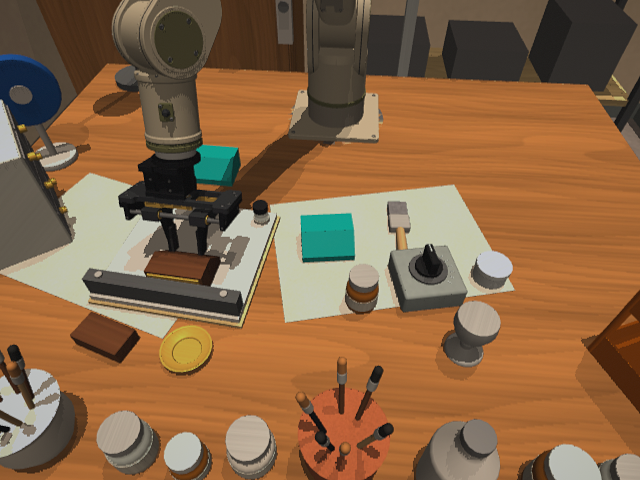

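```bash
python3 - <<'E'
from h import *
from bench import cams
a=cv2.imread("pics/s3.png")[225:325,75:255]
t=cams.camera("top")["pixels"][160:260,380:510]
a=cv2.resize(a,(720,400)); t=cv2.resize(t,None,fx=2,fy=2)
o=np.zeros((600,720,3),np.uint8); o[:400]=a; o[400:,:260]=t; cv2.imwrite("pics/crop3.png",o)
E
python3 st.py
```

```text
t 15.1833 p [ 0.5543 -0.2338  0.0494] yang 84.95 z [ 0.31  -0.008 -0.951] q [-0.    0.28  0.44  2.   -0.4   0.62  2.18] F [-18.6   4.1  13.7] w 0.045 11.123824005480856
```

View pics/crop3.png

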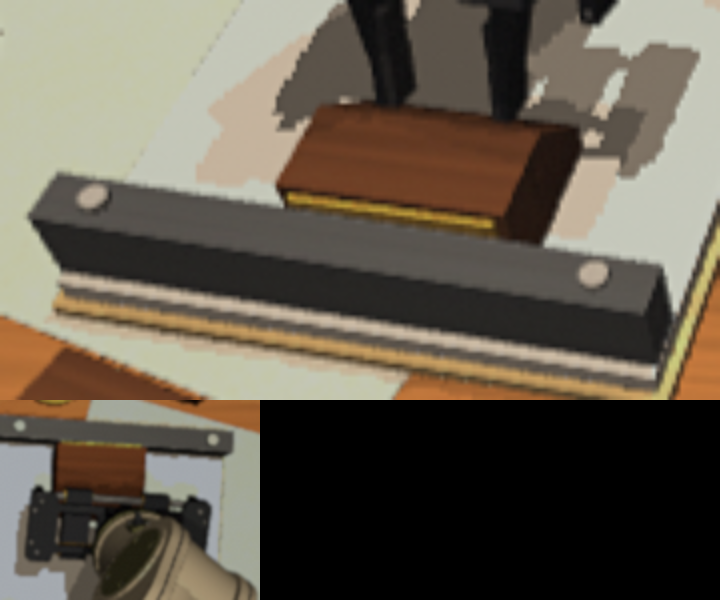

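```bash
python3 - <<'E'
from h import *
im=cv2.imread("pics/s3.png").astype(int); c=np.load("scene0.npz"); f=240/np.tan(np.radians(float(c["vfov"]))/2); T=c["T"]
def onplane(u,v,z):
    d=T[:3,:3]@np.array([(u-c["cx"])/f,-(v-c["cy"])/f,-1]); s=(z-T[2,3])/d[2]; return (T[:3,3]+s*d)[:2]
def fit(q): 
    p=cv2.fitLine(np.array(q,np.float32)*1000,cv2.DIST_HUBER,0,.01,.01).ravel(); return np.degrees(np.arctan(p[1]/p[0])),p[2:]
b,g,r_=im[...,0],im[...,1],im[...,2]
wood=[];fen=[]
for u in range(150,200):
    col=(r_[:,u]-b[:,u])
    # wood->brass boundary: subpixel crossing of green between wood and brass; brass->fence by r-b drop
    seg=np.arange(255,300); k=seg[np.argmax(np.diff(g[255:301,u]))]; wood.append(onplane(u,k+.5,.070))
    k2=k+1+np.argmin(np.diff(col[k+1:k+10])); fen.append(onplane(u,k2+.5,.060))
f2=[]
for u in range(100,235):
    d=np.diff(im[262:312,u].sum(-1)); k=262+np.argmin(np.where(np.arange(len(d))+262>280+(u-100)*.135-8,d,0)) ; f2.append(onplane(u,k+.5,.060))
print("plinth back edge",fit(wood)); print("fence near top edge at plinth",fit(fen)); print("fence far top edge",fit(f2))
E
```

```text
plinth back edge (np.float32(85.71341), array([ 629.6975 , -230.29544], dtype=float32))
fence near top edge at plinth (np.float32(85.60982), array([ 626.39307, -234.4643 ], dtype=float32))
fence far top edge (np.float32(-83.51184), array([ 673.41174, -230.08282], dtype=float32))
```

```bash
python3 -c "
from bench import ticket;print(ticket.close_job())"; python3 st.py
```

```text
the job is handed in; nothing more can be done
None
the job is handed in; nothing more can be done
```

The job is handed in, with no verdict returned: the timer key was turned to its stop and sprang back, and the plinth is held square against the fence with a push of about 23 N, some 36° below level; I saw none of the other things move.

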